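# Stopper one vial with a handwheel press

### The job

Slide the carrier with the vial fully home under the press, then turn the handwheel clockwise through one full turn until it is right up against its one-turn stop, so that the ram presses the stopper into the vial and comes up again. Feel for the stop and do not force the sprung crank. Let go, leaving the vial upright in the pushed-in carrier and the rack, jar and sharps bin where they stand.

Things in the scene. Friction and masses are not known exactly. Their poses are not given: they have to be found in the camera images.
- press: Bench stoppering press, fixed. Grey base 310 x 360 x 20 mm, white gear box under the handwheel at its left (+y), white column with overhanging ram head at its right (-y). Origin: table level under the base; own x points from the loading side inwards (the carrier slides in along +x), y left, z up. It stands somewhere new each time, turned by up to 0.25 rad.
- wheel_hub (a point): Point on the vertical axis of the horizontal handwheel (aluminium flywheel, diameter 150 mm, 16 mm thick, rim top at z 114 mm), at own press x -30, y 90, z 126 mm. The point stays put; its axes turn with the wheel.
- grip_mid (a point): Middle of the upright black grip on the crank: diameter 22 mm, 50 mm tall (z 125 to 175 mm), this point at z 150 mm, 60 mm from the wheel axis. It spins freely on its pin, so it may be pinched without turning the wrist. At wheel 0 it stands on the press -x side of the hub; it must go clockwise seen from above, right round to that side again.
- wheel (a joint): Turn of the handwheel, rad, clockwise seen from above. It starts parked at 0; 6.283 is one full turn, where it meets a hard stop. Dry friction about 0.45 N m (7.5 N at the grip); in the first half turn the ram adds up to about 0.15 N m. The ram comes down 22 mm at half a turn and is up again after a full turn. The wheel stays where it is left.
- crank (a joint): Give of the crank, rad, 0 unloaded: the crank arm drives the wheel through a stiff spring, 12 N m per rad (3.3 N per mm at the grip). Positive when the grip leads the wheel clockwise; in normal turning it is 0.035 to 0.055, so the wheel lags the grip by 2 to 3 mm. Over 0.125 either way (1.5 N m, about 25 N at the grip, 7.5 mm) is forced. Back at 0 once let go.
- carrier (a joint): How far the carrier is slid in, m: starts at 0 (drawn out), 0.08 is fully home against a hard stop, with the vial under the ram. Moves along press +x, friction about 3 N; stays where it is left.
- post_mid (a point): Grasp point of the steel post on the carrier's near end: upright, diameter 20 mm, 48 mm tall (z 32 to 80 mm), this point at z 58 mm, on the carrier's centre line, 95 mm in front (press -x) of the vial.
- vial: Loose amber glass vial, diameter 30 mm, 50 mm tall to the neck rim, standing in the square pocket of the carrier (walls 16 mm high, 1 mm slack). Origin: centre of its underside, 32 mm above the table.
- stopper (a joint): How far the grey-black stopper (head diameter 22 mm, 8 mm thick) is pushed into the vial's neck, m: 0 raised, 0.008 head flush on the neck rim. It needs about 10 N; the ram pushes it about 7.5 mm.
- rack: Bystander: loose white rack 90 x 160 x 30 mm holding spare vials, 70 mm tall in all, standing on the table; origin: centre of its underside.
- jar: Bystander: loose specimen jar, diameter 66 mm, 75 mm tall; origin: centre of its underside.
- sharps: Bystander: loose yellow sharps bin with a red lid, diameter 124 mm, 127 mm tall; origin: centre of its underside.
- ram_axis (a point): Centre of the foot of the raised ram (radius 12 mm), at press x 30, y -100, z 112 mm. It does not move with the ram. The head over it spans press x 0 to 135, y -130 to -70, z 155 to 220 mm.
Things that resemble listed ones, but are neither listed nor needed, are in the scene too. There is more than one size of the vial; the job needs the smallest.

How it is judged:
On the way, in this order (a step that is already met when the one before it is completed fails the run):
1. the carrier is fully home and the wheel has not yet been turned (value of joint carrier above 0.078 m and value of joint wheel below 0.3 rad), for 0.2 s.
2. half a turn: the ram is down and has pushed the stopper in, with the carrier home (value of joint wheel between 2.8 and 3.9 rad and value of joint stopper above 0.006 m and value of joint carrier above 0.077 m), for 0.1 s.
At the end, for the whole second after the job is handed in: The wheel has made one full turn and rests within 0.02 rad of its stop (above 6.263), the crank is unloaded (within 0.03 rad of 0), the stopper is pushed in by more than 6 mm, the carrier is home (over 77 of 80 mm) and the vial stands upright in it (within 0.1 rad), at rest (value of joint wheel above 6.263 rad and value of joint crank between -0.03 and 0.03 rad and value of joint stopper above 0.006 m and value of joint carrier above 0.077 m and angle between vial's own z axis and vertical below 0.1 rad and linear speed of vial below 0.02 m/s); the robot touches nothing.
It fails at once if the crank is forced: its spring gives by more than 0.125 rad (about 25 N at the grip) (value of joint crank above 0.125 rad or value of joint crank below -0.125 rad).
It fails at once if the vial or its stopper is pushed or squeezed by the fingers (over 8 N) instead of the ram (contact force between the fingers and vial above 8 N).
It fails at once if the vial is tipped (angle between vial's own z axis and vertical above 0.3 rad).
It fails at once if a bystander is moved by more than 20 mm (distance of any of rack, jar, sharps from where it was at the start of the episode above 0.02 m).
It also fails if it takes over 61 s, if anything falls off the work surface, if the arm or the gripper's body presses on something with over 40 N, if the wrist force passes 120 N, or if a joint passes its speed limit or range.

### The arm

A 6-joint arm with a two-finger parallel gripper is mounted at the origin on the work surface. World frame = base frame: x ahead of the robot, y to its left, z up, the work surface at z = 0. Lengths are in m, angles in rad, forces in N, time in s.
With the tool pointing down it reaches from about 0.225 to 0.875 m from the base axis. Payload 3.4 kg.
Tool frame: the origin (TCP) lies midway between the tips of the shut fingers; the grasp point (between the pads) lies 19 mm behind it; z points along the fingers, y is the direction in which the jaws open and shut (so a half turn about z gives the same grasp; the last joint's range is limited). The gripper opens to 85 mm and grips with 20 to 120 N. Pads are 22 mm wide; open, the fingers measure 114 mm over their backs; the gripper's body (76 mm by 85 mm) begins 54 mm behind the grasp point. The pads swing forward as they close: fully open they stand 13 mm farther back than shut.
Start: joints at [-1.376, 0.276, 1.505, -0, 1.361, -0.121], TCP at [0.179, -0.547, 0.231] pointing down, gripper open.
Joint ranges: [-2.89, 2.89], [-0.75, 2.08], [0.22, 2.7], [-1.18, 4.32], [0.11, 2.71], [-2.7, 2.7]. Speed limits (rad/s): [2.57, 2.57, 3.14, 3.14, 3.14, 3.14].

### API

Orientations are given as a unit quaternion [w, x, y, z].
In Python, from station import read_state, capture, hand_in gives the robot as it stands.
- The arm moves only by the tool jog_arm, never from a script. Its argument "increments" is a list that holds one entry, the list of rows, each a list of 7 numbers: the turn, a rotation vector about the tool's x, y, z in degrees, then the shift along the tool's x, y, z in cm, then the opening, from 0 (shut) to 1 (fully open). In form: [[[ax, ay, az, dx, dy, dz, hand], ...]]. A call has 1 to 10 rows; each row is the pose to reach, as a shift and turn from the pose measured when the call began, along the tool's axes at that moment; what a row does not reach only later rows make up. A row lasts 1/10 s, in which the tool goes at most 50 mm and 8.59 degrees, less where a joint would pass 70% of its speed; a pose out of reach is approached as far as the arm can. A call with a gripper value outside its range is refused whole. The fingers move at their own pace and stop on an object; the grip force is fixed at half the most. Time passes only in rows, so rows that repeat a pose let the fingers close. It gives the time, the measured TCP pose, the force and the opening at its end, in the units of the state.
- read_state(): the state, without advancing time (a new reading comes with each control period).
- capture(name): name is "scene" or "top"; returns a dict with "image" (400x640x3 uint8, blue, green, red), "fx", "fy", "cx", "cy" (pixels), "origin" and "attitude" of the camera in the world. Camera axes: x right, y down, z forward; pixel columns grow to the right and rows downward; lengths in m; the calibration is good to about 2 mm. A picture is of the moment at which its call begins. There is no depth.
- hand_in(): hands the job in, once; it reports no verdict.
The state is a dict: "time": time; "joint_pos": joint angles; "qvel": joint speeds; "effort": joint torques, N m; "eef_pos": TCP position; "eef_rot": TCP orientation; "ft_force": force on the tool from outside, world axes, zero at the start; "ft_torque": the same for the moment, N m; "grip_width": opening from 0.0 (shut) to 1.0 (fully open).
Only numpy, scipy, OpenCV 4.12 (cv2) and the standard library are available. Lean on these libraries where they do the work, as an engineer would, in place of code of your own. Each camera call takes 0.05 s, during which the arm holds its last target. There are 200 camera calls.

## Working session

There is one attempt and no reset: what is moved stays moved. The work goes in short steps, Python scripts to look and compute and a tool call to move; the robot and the scene stay as the last step left them, time stands still between calls to the robot, and variables do not carry over. Pictures are saved under pics/ and viewed, about 8 in all and at most 12, crops included, and the job is handed in when it is done.

Besides the shell and the picture viewer there is one more tool, called after "Call:" as name(argument=value, ...) on one line, values as JSON. jog_arm: Moves the arm, as the interface text tells. Its arguments: {"type":"object","properties":{"increments":{"type":"array","items":{"type":"array","items":{"type":"array","items":{"type":"number"}}}}},"required":["increments"]}

```bash
mkdir -p pics; ls; cat > h.py <<'E'
import numpy as np,cv2
from station import read_state,capture,hand_in
from scipy.spatial.transform import Rotation as R
def rot(a):
    a=np.array(a,float)
    return a if a.shape==(3,3) else R.from_quat(a[[1,2,3,0]]).as_matrix()
def ray(c,u,v,z):
    d=rot(c["attitude"])@np.array([(u-c["cx"])/c["fx"],(v-c["cy"])/c["fy"],1])
    o=np.array(c["origin"]);return o+d*(z-o[2])/d[2]
def proj(c,p):
    q=rot(c["attitude"]).T@(np.array(p)-np.array(c["origin"]))
    return c["fx"]*q[0]/q[2]+c["cx"],c["fy"]*q[1]/q[2]+c["cy"]
E
python3 - <<'E'
from h import *
import pickle
for n in("scene","top"):
    c=capture(n);cv2.imwrite(f"pics/{n}0.png",c["image"]);pickle.dump(c,open(n+"0.pkl","wb"))
    print({k:v for k,v in c.items() if k!="image"})
print(read_state())
E
```

```text
pics
{'fx': 378.5978392607061, 'fy': 378.5978392607061, 'cx': 318.8963152946011, 'cy': 200.8816399214053, 'origin': array([1.3119894 , 0.10108875, 0.66860035]), 'attitude': array([-0.30303245,  0.60815385,  0.65456661, -0.33145555])}
{'fx': 408.54695054590576, 'fy': 408.54695054590576, 'cx': 320.2047045307608, 'cy': 202.85397167746117, 'origin': array([0.39422046, 0.01849453, 1.18229698]), 'attitude': array([-0.04946436,  0.71591228, -0.69474206,  0.04854231])}
{'time': 0.1, 'joint_pos': array([-1.37598096e+00,  2.76553247e-01,  1.50603130e+00,  1.07638942e-05,
        1.36068909e+00, -1.20998260e-01]), 'qvel': array([ 0.00091571, -0.0007962 , -0.00356714,  0.00021823, -0.00282982,
        0.00136043]), 'effort': array([ 1.46374714e-03, -4.17699444e+01, -2.46405798e+01, -1.02977458e-04,
        5.79172527e-03,  7.73739771e-06]), 'eef_pos': array([ 0.17849582, -0.54609211,  0.23050408]), 'eef_rot': array([-8.40113857e-04,  9.87558431e-01,  1.57250240e-01, -2.57552434e-05]), 'ft_force': array([0.27997272, 0.25550311, 0.47409184]), 'ft_torque': array([-0.01155235,  0.00484427,  0.03922032]), 'grip_width': 1.001288590368772}
```

View pics/top0.png

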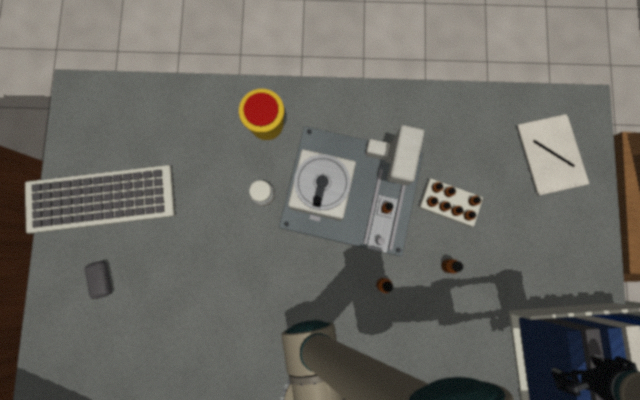

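View pics/scene0.png

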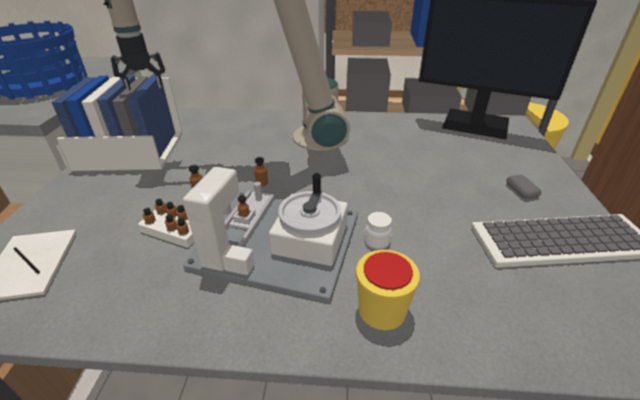

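The top view shows the press at about (350,190), with the hub near (322,182), the grip near (319,197) and the post near (378,240). The bin is at (262,112), the jar at (261,191) and the rack at (452,202). I'll enlarge the press.

```bash
python3 - <<'E'
from h import *
import pickle
c=pickle.load(open("top0.pkl","rb"))
cv2.imwrite("pics/top0c.png",cv2.resize(c["image"][115:265,270:470],None,fx=4,fy=4,interpolation=cv2.INTER_CUBIC))
c=pickle.load(open("scene0.pkl","rb"))
cv2.imwrite("pics/scene0c.png",cv2.resize(c["image"][150:300,180:380],None,fx=4,fy=4,interpolation=cv2.INTER_CUBIC))
E
```

```text
(no output)
```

View pics/top0c.png

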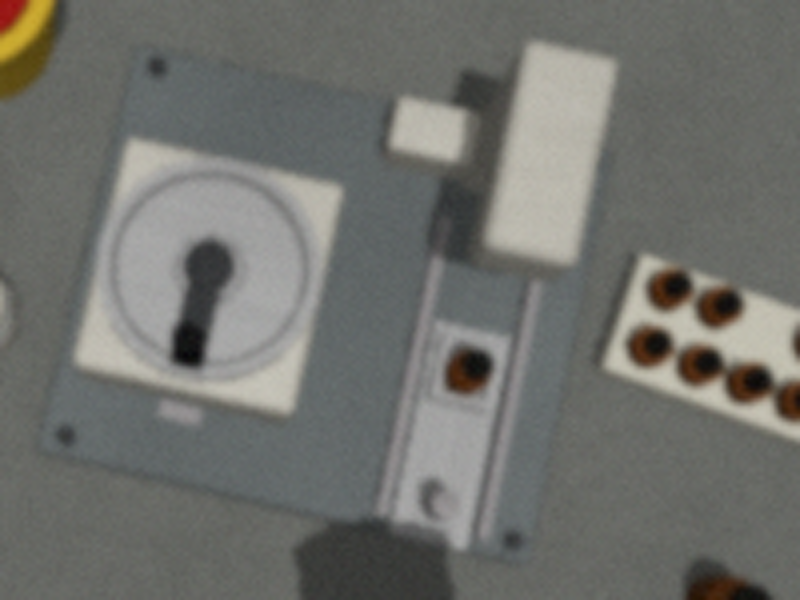

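View pics/scene0c.png

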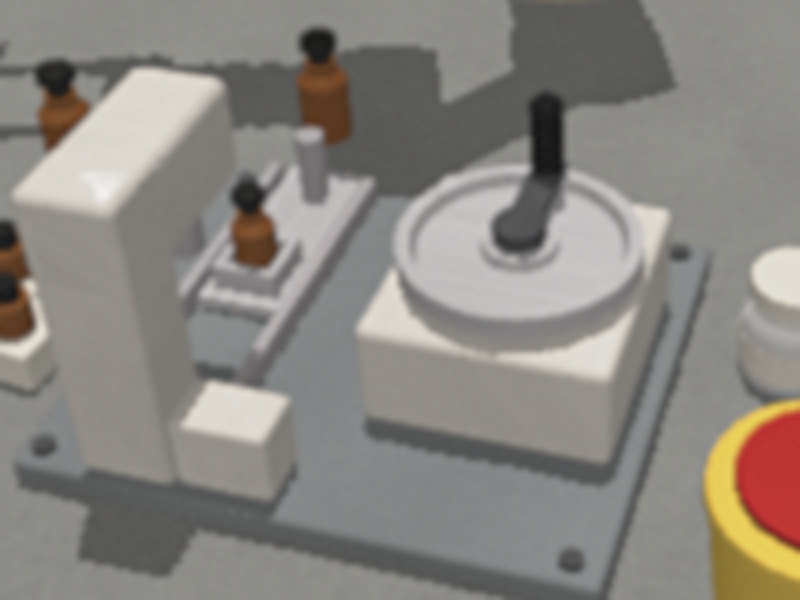

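The crops show three base corners in top (140,48), (42,455), (525,560), with the rim centre, grip and post clear in both views. Now I'll fit the press pose to these.

```bash
cat > fit.py <<'E'
from h import *
import pickle
from scipy.optimize import least_squares
T=pickle.load(open("top0.pkl","rb"));S=pickle.load(open("scene0.pkl","rb"))
c=lambda U,V,o:((U+.5)/4-.5+o[0],(V+.5)/4-.5+o[1])
a=(270,115);b=(180,150)
L=[(T,c(140,48,a),(.155,.18,.02)),(T,c(42,455,a),(-.155,.18,.02)),(T,c(525,560,a),(-.155,-.18,.02)),
(T,c(211,268,a),(-.03,.09,.114)),(T,c(188,349,a),(-.09,.09,.175)),(T,c(440,497,a),(-.145,-.1,.08)),
(S,c(710,255,b),(-.155,.18,.02)),(S,c(605,598,b),(.155,.18,.02)),(S,c(18,470,b),(.155,-.18,.02)),
(S,c(547,100,b),(-.09,.09,.175)),(S,c(311,133,b),(-.145,-.1,.08)),(S,c(519,240,b),(-.03,.09,.114))]
def W(p,q):return np.r_[R.from_euler("z",p[2]).as_matrix()[:2,:2]@q[:2]+p[:2],q[2]]
f=lambda p:np.concatenate([np.subtract(proj(C,W(p,np.array(q))),m) for C,m,q in L])
r=least_squares(f,[.4,0,-.2],loss="soft_l1")
if __name__=="__main__":
    print(r.x);print(f(r.x).reshape(-1,2).round(1))
    for n,q in dict(hub=(-.03,.09,.126),grip=(-.09,.09,.15),post=(-.145,-.1,.058),ram=(.03,-.1,.112)).items():print(n,W(r.x,np.array(q)).round(4))
    for n,C,m,z in(("posttop",T,L[5][1],.08),("posttopS",S,L[10][1],.08),("gripT",T,L[4][1],.175),("gripS",S,L[9][1],.175),("hubT",T,L[3][1],.114)):print(n,ray(C,*m,z).round(4))
E
python3 fit.py
```

```text
[ 0.60733477 -0.07062932 -0.18983677]
[[-0.4 -3.8]
 [-0.2 -3.3]
 [ 3.  -1.8]
 [-2.1  2. ]
 [-1.5  0.4]
 [ 0.3  3.4]
 [-1.4 -0.9]
 [-2.7  1.2]
 [-6.   0.9]
 [ 1.1 -2. ]
 [ 0.2 -0.9]
 [ 1.7 -2.5]]
hub [0.5949 0.0234 0.126 ]
grip [0.5359 0.0347 0.15  ]
post [ 0.4461 -0.1415  0.058 ]
ram [ 0.6179 -0.1745  0.112 ]
posttop [ 0.455  -0.1405  0.08  ]
posttopS [ 0.4506 -0.141   0.08  ]
gripT [0.537  0.0309 0.175 ]
gripS [0.5449 0.0328 0.175 ]
hubT [0.6005 0.0181 0.114 ]
```

```bash
cat > fit2.py <<'E'
from fit import *
def g(p,full=False):
    e=[]
    for C,m,q in L:
        q=np.array(q)
        if abs(q[0])==.155:q=q+[p[3],p[4],0]
        e.append(np.subtract(proj(C,W(p,q)),m))
    return np.concatenate(e)
r=least_squares(g,[.6,-.07,-.2,0,0],loss="soft_l1")
if __name__=="__main__":
    print(r.x);print(g(r.x).reshape(-1,2).round(1))
    for n,q in dict(hub=(-.03,.09,.126),grip=(-.09,.09,.15),post=(-.145,-.1,.058),ram=(.03,-.1,.112)).items():print(n,W(r.x,np.array(q)).round(4))
E
python3 fit2.py
```

```text
[ 0.61364032 -0.07304603 -0.19002485 -0.01320253  0.00506817]
[[-2.2 -2. ]
 [-2.1 -1.4]
 [ 1.2  0.2]
 [-1.1 -0.3]
 [-0.5 -2.1]
 [ 1.2  1. ]
 [ 0.4 -2.1]
 [-0.2 -0.9]
 [-3.  -0.8]
 [-0.1 -0.6]
 [-1.1  0.3]
 [ 0.4 -0.9]]
hub [0.6012 0.021  0.126 ]
grip [0.5423 0.0323 0.15  ]
post [ 0.4524 -0.1439  0.058 ]
ram [ 0.6242 -0.1769  0.112 ]
```

```bash
cat >> h.py <<'E'
def go(p,yaw=None,s=None):
    "shift (cm) and turn (deg) in tool axes from the present pose to p, tool down with x at yaw"
    s=s or read_state();M=rot(s["eef_rot"]);d=M.T@(np.array(p)-s["eef_pos"])*100
    t=np.zeros(3)
    if yaw is not None:
        G=np.array([[np.cos(yaw),np.sin(yaw),0],[np.sin(yaw),-np.cos(yaw),0],[0,0,-1]]).T
        t=R.from_matrix(M.T@G).as_rotvec(degrees=True)
    print("go",t.round(1),d.round(2))
def st():
    s=read_state();print(s["time"],s["eef_pos"].round(4),"F",s["ft_force"].round(1),"T",s["ft_torque"].round(2),"w",round(s["grip_width"],3),"J",s["joint_pos"].round(2));return s
E
python3 - <<'E'
from h import *
st();go([.452,-.142,.15],-.2)
E
```

```text
0.1 [ 0.1785 -0.5461  0.2305] F [0.3 0.3 0.5] T [-0.01  0.    0.04] w 1.001 J [-1.38  0.28  1.51  0.    1.36 -0.12]
go [-0.1  0.  29.6] [ 38.55 -29.9    8.11]
```

Call:
jog_arm(increments=[[[0,0,29.6,38.55,-29.9,5,1],[0,0,29.6,38.55,-29.9,5,1],[0,0,29.6,38.55,-29.9,5,1],[0,0,29.6,38.55,-29.9,5,1],[0,0,29.6,38.55,-29.9,5,1],[0,0,29.6,38.55,-29.9,5,1],[0,0,29.6,38.55,-29.9,5,1],[0,0,29.6,38.55,-29.9,5,1],[0,0,29.6,38.55,-29.9,5,1],[0,0,29.6,38.55,-29.9,5,1]]])

```text
time: 1.1
eef_pos: [0.4527, -0.1398, 0.1807]
eef_rot: [-0.001, 0.995, -0.1, -0.0]
ft_force: [0.4, -1.2, 0.5]
grip_width: 1.002
```

Call:
jog_arm(increments=[[[0,0,0,0,0,0,1],[0,0,0,0,0,0,1]]])

```text
time: 1.3
eef_pos: [0.4525, -0.1388, 0.1802]
eef_rot: [-0.001, 0.995, -0.098, -0.001]
ft_force: [0.0, -0.6, -0.3]
grip_width: 0.998
```

```bash
python3 - <<'E'
from h import *
import pickle
st();go([.452,-.142,.12],-.2)
c=capture("top");pickle.dump(c,open("top1.pkl","wb"));s=capture("scene")
cv2.imwrite("pics/b.png",np.hstack([cv2.resize(x["image"][r[0]:r[0]+150,r[1]:r[1]+100],None,fx=4,fy=4,interpolation=cv2.INTER_CUBIC) for x,r in((c,(130,340)),(s,(120,200)))]))
E
```

```text
1.3 [ 0.4525 -0.1388  0.1802] F [ 0.  -0.6 -0.3] T [ 0.   -0.01  0.03] w 0.998 J [-0.45  0.16  1.79  0.    1.19  1.32]
go [-0.1  0.1  0.2] [0.03 0.33 6.02]
```

View pics/b.png

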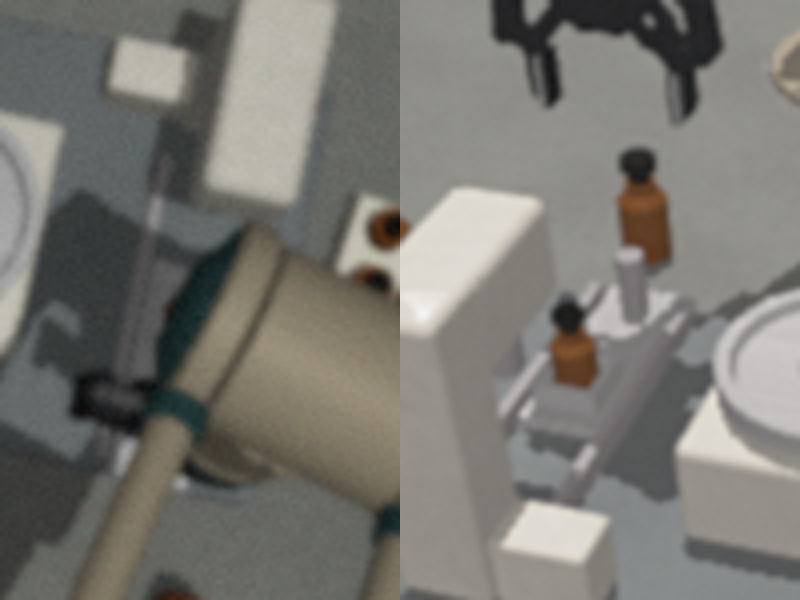

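The gripper hovers above the post: in the right half the fingertips at (545,100) and (682,115) straddle the post at (630,255). I'll descend and grasp.

Call:
jog_arm(increments=[[[0,0,0,0,0.3,4,1],[0,0,0,0,0.3,8,1],[0,0,0,0,0.3,11,1],[0,0,0,0,0.3,12.6,1],[0,0,0,0,0.3,12.6,0.6],[0,0,0,0,0.3,12.6,0.45],[0,0,0,0,0.3,12.6,0.3],[0,0,0,0,0.3,12.6,0.2],[0,0,0,0,0.3,12.6,0.1],[0,0,0,0,0.3,12.6,0]]])

```text
time: 2.4
eef_pos: [0.452, -0.1448, 0.056]
eef_rot: [0.001, 0.995, -0.099, 0.0]
ft_force: [-2.2, -4.2, 6.4]
grip_width: 0.209
```

Call:
jog_arm(increments=[[[0,0,0,0,0,0,0],[0,0,0,0,0,0,0],[0,0,0,0,0,0,0]]])

```text
time: 2.7
eef_pos: [0.452, -0.1449, 0.056]
eef_rot: [0.001, 0.995, -0.099, 0.0]
ft_force: [-0.6, -3.1, -0.8]
grip_width: 0.212
```

```bash
python3 - <<'E'
from h import *
st()
E
```

```text
2.7 [ 0.452  -0.1449  0.056 ] F [-0.6 -3.1 -0.8] T [-0.27  0.12 -0.04] w 0.212 J [-0.46  0.3   1.97 -0.    0.87  1.32]
```

Call:
jog_arm(increments=[[[0,0,0,1,0,0,0],[0,0,0,2,0,0,0],[0,0,0,3,0,0,0],[0,0,0,4,0,0,0],[0,0,0,5,0,0,0],[0,0,0,6,0,0,0],[0,0,0,6.6,0,0,0],[0,0,0,7.2,0,0,0],[0,0,0,7.2,0,0,0]]])

```text
time: 3.6
eef_pos: [0.5244, -0.1595, 0.056]
eef_rot: [0.001, 0.995, -0.099, 0.002]
ft_force: [-0.3, -2.1, -1.5]
grip_width: 0.21
```

```bash
python3 - <<'E'
from h import *
s=st();go([.452+.08*np.cos(.198),-.1449-.08*np.sin(.198),.056])
E
```

```text
3.6 [ 0.5244 -0.1595  0.056 ] F [-0.3 -2.1 -1.5] T [-0.43 -0.05 -0.  ] w 0.21 J [-0.42  0.39  1.82 -0.    0.93  1.35]
go [0. 0. 0.] [ 0.62 -0.01  0.01]
```

Call:
jog_arm(increments=[[[0,0,0,0.3,0,0,0],[0,0,0,0.5,0,0,0],[0,0,0,0.7,0,0,0],[0,0,0,0.9,0,0,0],[0,0,0,0.9,0,0,0]]])

```text
time: 4.1
eef_pos: [0.5303, -0.1607, 0.056]
eef_rot: [0.001, 0.995, -0.099, -0.001]
ft_force: [-8.2, -2.5, 6.1]
grip_width: 0.21
```

```bash
python3 - <<'E'
from h import *
s=st();print(np.linalg.norm(s["eef_pos"][:2]-[.452,-.1449]))
E
```

```text
4.1 [ 0.5303 -0.1607  0.056 ] F [-8.2 -2.5  6.1] T [-0.39  1.34 -0.05] w 0.21 J [-0.42  0.4   1.8  -0.    0.94  1.35]
0.07989538417067261
```

Call:
jog_arm(increments=[[[0,0,0,0,0,0,0],[0,0,0,-0.05,0,0,0.3],[0,0,0,-0.05,0,0,0.6],[0,0,0,-0.05,0,0,0.8],[0,0,0,-0.1,0,-2,0.8],[0,0,0,-0.1,0,-6,0.8],[0,0,0,-0.1,0,-11,0.8],[0,0,0,-0.1,0,-16,0.8],[0,0,0,-0.1,0,-18,0.8],[0,0,0,-0.1,0,-18,0.8]]])

```text
time: 5.1
eef_pos: [0.5324, -0.1608, 0.2403]
eef_rot: [0.002, 0.995, -0.099, 0.003]
ft_force: [-0.2, 1.0, -0.9]
grip_width: 0.799
```

```bash
python3 - <<'E'
from h import *
s=st();go([.542,.031,.22],-.199)
E
```

```text
5.1 [ 0.5324 -0.1608  0.2403] F [-0.2  1.  -0.9] T [-0.03 -0.03 -0.07] w 0.799 J [-0.42  0.24  1.53 -0.    1.36  1.35]
go [ 0.2 -0.4  0. ] [ -2.85 -19.     1.94]
```

Call:
jog_arm(increments=[[[0,0,0,-0.5,-4,0,0.8],[0,0,0,-1.2,-9,0,0.8],[0,0,0,-2,-14,0,0.8],[0.2,-0.4,0,-2.85,-19,0,0.8],[0.2,-0.4,0,-2.85,-19,1.5,0.8],[0.2,-0.4,0,-2.85,-19,1.5,0.8]]])

```text
time: 5.7
eef_pos: [0.5399, 0.033, 0.2212]
eef_rot: [0.0, 0.995, -0.097, -0.003]
ft_force: [0.5, -0.0, 0.1]
grip_width: 0.801
```

```bash
python3 - <<'E'
from h import *
s=st();go([.542,.031,.14],-.199)
c=capture("scene");t=capture("top")
cv2.imwrite("pics/c.png",np.hstack([cv2.resize(x["image"][r[0]:r[0]+150,r[1]:r[1]+100],None,fx=4,fy=4,interpolation=cv2.INTER_CUBIC) for x,r in((t,(130,340)),(c,(120,270)))]))
print(proj(c,[.542,.031,.175]),proj(c,[.542,.031,.125]))
E
```

```text
5.7 [0.5399 0.033  0.2212] F [ 0.5 -0.   0.1] T [-0.05 -0.02  0.01] w 0.801 J [-0.07  0.23  1.59  0.    1.32  1.7 ]
go [0.  0.4 0.2] [0.29 0.15 8.12]
(np.float64(315.71470176436634), np.float64(173.95165540920357)) (np.float64(315.9442333728758), np.float64(190.88097926103282))
```

View pics/c.png

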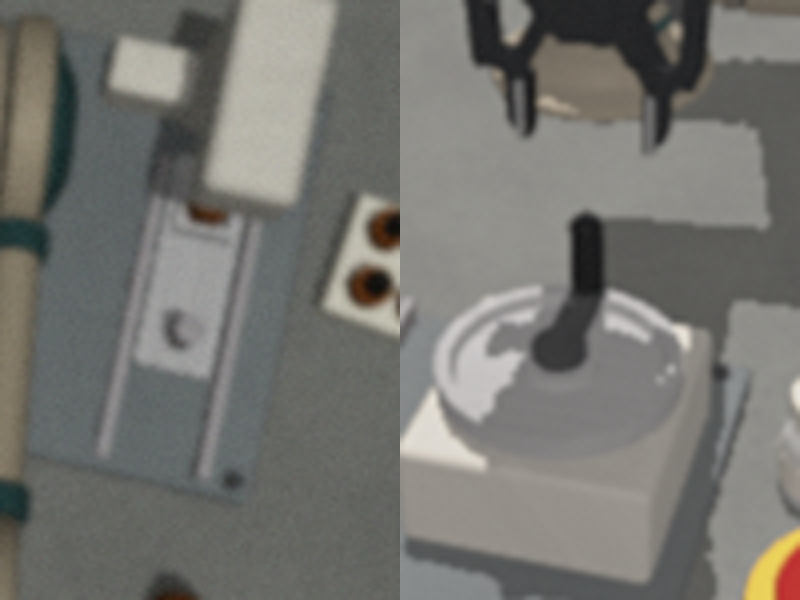

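The carrier is in, with the vial under the head at (205,205). The grip top at (587,220) sits midway between the fingers. I'll descend and pinch.

Call:
jog_arm(increments=[[[0,0.4,0.2,0.3,0.15,3,0.8],[0,0.4,0.2,0.3,0.15,6,0.8],[0,0.4,0.2,0.3,0.15,8,0.8],[0,0.4,0.2,0.3,0.15,8,0.6],[0,0.4,0.2,0.3,0.15,8,0.45],[0,0.4,0.2,0.3,0.15,8,0.35],[0,0.4,0.2,0.3,0.15,8,0.25],[0,0.4,0.2,0.3,0.15,8,0.15],[0,0.4,0.2,0.3,0.15,8,0],[0,0.4,0.2,0.3,0.15,8,0]]])

```text
time: 6.8
eef_pos: [0.5452, 0.0293, 0.145]
eef_rot: [0.0, 0.995, -0.101, 0.004]
ft_force: [0.1, 1.9, 6.8]
grip_width: 0.238
```

```bash
python3 - <<'E'
from h import *
st()
E
```

```text
6.8 [0.5452 0.0293 0.145 ] F [0.1 1.9 6.8] T [ 0.44 -0.1  -0.02] w 0.238 J [-0.07  0.29  1.71 -0.    1.13  1.7 ]
```

```bash
cat > arc.py <<'E'
import sys,json
from h import *
def arc(c,yaw,a1,n=10,z=.145,step=None):
    s=st();M=rot(s["eef_rot"]);X=np.array([np.cos(yaw),np.sin(yaw)]);Y=np.array([-X[1],X[0]])
    d=s["eef_pos"][:2]-c;a=np.arctan2(d@Y,-d@X)%(2*np.pi)
    if a1<.8 and a>6:a-=2*np.pi
    F=s["ft_force"][:2];er=d/np.linalg.norm(d);et=np.array([er[1],-er[0]])
    print("ang",round(a,3),"r",round(np.linalg.norm(d)*1000,1),"F rad",(F@er).round(1),"tan(cw)",(F@et).round(1))
    out=[]
    for t in np.linspace(a,a1,n+1)[1:]:
        p=np.r_[np.array(c)+.06*(-np.cos(t)*X+np.sin(t)*Y),z]
        q=M.T@(p-s["eef_pos"])*100;out.append([0,0,0]+[round(float(v),2) for v in q]+[0])
    print(json.dumps([out]))
if __name__=="__main__":
    arc(np.array([float(sys.argv[2]),float(sys.argv[3])]),-.199,float(sys.argv[1]),int(sys.argv[4]) if len(sys.argv)>4 else 10)
E
python3 arc.py .5 .604 .0174
```

```text
6.8 [0.5452 0.0293 0.145 ] F [0.1 1.9 6.8] T [ 0.44 -0.1  -0.02] w 0.238 J [-0.07  0.29  1.71 -0.    1.13  1.7 ]
ang 0.001 r 60.0 F rad 0.3 tan(cw) 1.9
[[[0, 0, 0, 0.01, -0.3, -0.0, 0], [0, 0, 0, 0.03, -0.6, -0.0, 0], [0, 0, 0, 0.07, -0.89, 0.0, 0], [0, 0, 0, 0.12, -1.19, 0.0, 0], [0, 0, 0, 0.18, -1.48, 0.0, 0], [0, 0, 0, 0.26, -1.77, 0.0, 0], [0, 0, 0, 0.36, -2.05, 0.0, 0], [0, 0, 0, 0.47, -2.33, 0.0, 0], [0, 0, 0, 0.59, -2.61, 0.01, 0], [0, 0, 0, 0.73, -2.87, 0.01, 0]]]
```

Call:
jog_arm(increments=[[[0,0,0,0.01,-0.3,0,0],[0,0,0,0.03,-0.6,0,0],[0,0,0,0.07,-0.89,0,0],[0,0,0,0.12,-1.19,0,0],[0,0,0,0.18,-1.48,0,0],[0,0,0,0.26,-1.77,0,0],[0,0,0,0.36,-2.05,0,0],[0,0,0,0.47,-2.33,0,0],[0,0,0,0.59,-2.61,0,0],[0,0,0,0.73,-2.87,0,0]]])

```text
time: 7.8
eef_pos: [0.5559, 0.0539, 0.145]
eef_rot: [0.003, 0.995, -0.1, 0.002]
ft_force: [-3.9, -5.6, 3.3]
grip_width: 0.233
```

```bash
python3 arc.py 1.1 .604 .0174
```

```text
7.8 [0.5559 0.0539 0.145 ] F [-3.9 -5.6  3.3] T [-0.92  0.73  0.04] w 0.233 J [-0.02  0.31  1.68 -0.01  1.15  1.75]
ang 0.45 r 60.3 F rad -0.3 tan(cw) -6.9
[[[0, 0, 0, 0.21, -0.33, 0.0, 0], [0, 0, 0, 0.41, -0.66, 0.0, 0], [0, 0, 0, 0.64, -0.98, 0.0, 0], [0, 0, 0, 0.88, -1.29, 0.0, 0], [0, 0, 0, 1.14, -1.58, 0.0, 0], [0, 0, 0, 1.43, -1.85, 0.0, 0], [0, 0, 0, 1.72, -2.1, 0.0, 0], [0, 0, 0, 2.04, -2.33, 0.0, 0], [0, 0, 0, 2.37, -2.54, 0.0, 0], [0, 0, 0, 2.71, -2.73, 0.0, 0]]]
```

Radial force is about 0 and tangential is 7 N, as expected, so I'll continue.

Call:
jog_arm(increments=[[[0,0,0,0.21,-0.33,0,0],[0,0,0,0.41,-0.66,0,0],[0,0,0,0.64,-0.98,0,0],[0,0,0,0.88,-1.29,0,0],[0,0,0,1.14,-1.58,0,0],[0,0,0,1.43,-1.85,0,0],[0,0,0,1.72,-2.1,0,0],[0,0,0,2.04,-2.33,0,0],[0,0,0,2.37,-2.54,0,0],[0,0,0,2.71,-2.73,0,0]]])

```text
time: 8.8
eef_pos: [0.5844, 0.0748, 0.1449]
eef_rot: [0.004, 0.995, -0.1, -0.002]
ft_force: [-7.9, -1.9, 5.0]
grip_width: 0.236
```

```bash
python3 arc.py 1.7 .604 .0174
```

```text
8.8 [0.5844 0.0748 0.1449] F [-7.9 -1.9  5. ] T [-0.11  1.05 -0.01] w 0.236 J [ 0.01  0.36  1.61 -0.01  1.18  1.79]
ang 1.043 r 60.7 F rad 0.8 tan(cw) -8.1
[[[0, 0, 0, 0.38, -0.13, -0.01, 0], [0, 0, 0, 0.74, -0.29, -0.01, 0], [0, 0, 0, 1.11, -0.43, -0.01, 0], [0, 0, 0, 1.49, -0.55, -0.01, 0], [0, 0, 0, 1.87, -0.64, -0.02, 0], [0, 0, 0, 2.26, -0.7, -0.02, 0], [0, 0, 0, 2.65, -0.74, -0.02, 0], [0, 0, 0, 3.04, -0.76, -0.02, 0], [0, 0, 0, 3.44, -0.75, -0.02, 0], [0, 0, 0, 3.83, -0.71, -0.02, 0]]]
```

Call:
jog_arm(increments=[[[0,0,0,0.38,-0.15,0,0],[0,0,0,0.74,-0.3,0,0],[0,0,0,1.11,-0.44,0,0],[0,0,0,1.49,-0.56,0,0],[0,0,0,1.87,-0.65,0,0],[0,0,0,2.26,-0.71,0,0],[0,0,0,2.65,-0.75,0,0],[0,0,0,3.04,-0.77,0,0],[0,0,0,3.44,-0.76,0,0],[0,0,0,3.83,-0.72,0,0]]])

```text
time: 9.8
eef_pos: [0.6203, 0.0759, 0.1449]
eef_rot: [0.003, 0.995, -0.1, -0.005]
ft_force: [-5.5, 3.6, 5.0]
grip_width: 0.233
```

```bash
python3 arc.py 2.3 .604 .0174
```

```text
9.8 [0.6203 0.0759 0.1449] F [-5.5  3.6  5. ] T [0.65 0.82 0.01] w 0.233 J [ 0.01  0.41  1.52 -0.    1.22  1.79]
ang 1.643 r 60.8 F rad 2.0 tan(cw) -6.2
[[[0, 0, 0, 0.39, 0.12, -0.01, 0], [0, 0, 0, 0.77, 0.18, -0.01, 0], [0, 0, 0, 1.16, 0.28, -0.02, 0], [0, 0, 0, 1.53, 0.39, -0.02, 0], [0, 0, 0, 1.9, 0.53, -0.02, 0], [0, 0, 0, 2.26, 0.7, -0.02, 0], [0, 0, 0, 2.6, 0.89, -0.03, 0], [0, 0, 0, 2.94, 1.1, -0.03, 0], [0, 0, 0, 3.26, 1.33, -0.03, 0], [0, 0, 0, 3.56, 1.58, -0.03, 0]]]
```

Call:
jog_arm(increments=[[[0,0,0,0.39,0.05,0,0],[0,0,0,0.77,0.1,0,0],[0,0,0,1.16,0.2,0,0],[0,0,0,1.54,0.32,0,0],[0,0,0,1.91,0.46,0,0],[0,0,0,2.27,0.63,0,0],[0,0,0,2.62,0.82,0,0],[0,0,0,2.97,1.04,0,0],[0,0,0,3.29,1.27,0,0],[0,0,0,3.6,1.52,0,0]]])

```text
time: 10.8
eef_pos: [0.6497, 0.0572, 0.1449]
eef_rot: [0.0, 0.995, -0.1, -0.008]
ft_force: [-6.5, 5.2, 4.4]
grip_width: 0.238
```

```bash
python3 arc.py 2.9 .6042 .0182
```

```text
10.8 [0.6497 0.0572 0.1449] F [-6.5  5.2  4.4] T [ 1.08  0.67 -0.06] w 0.238 J [-0.02  0.45  1.45  0.    1.26  1.75]
ang 2.234 r 60.0 F rad -1.6 tan(cw) -8.2
[[[0, 0, 0, 0.31, 0.25, -0.02, 0], [0, 0, 0, 0.6, 0.53, -0.02, 0], [0, 0, 0, 0.87, 0.82, -0.03, 0], [0, 0, 0, 1.12, 1.13, -0.03, 0], [0, 0, 0, 1.35, 1.46, -0.03, 0], [0, 0, 0, 1.55, 1.8, -0.03, 0], [0, 0, 0, 1.74, 2.16, -0.04, 0], [0, 0, 0, 1.89, 2.53, -0.04, 0], [0, 0, 0, 2.03, 2.9, -0.04, 0], [0, 0, 0, 2.14, 3.29, -0.04, 0]]]
```

Call:
jog_arm(increments=[[[0,0,0,0.31,0.25,0,0],[0,0,0,0.6,0.53,0,0],[0,0,0,0.87,0.82,0,0],[0,0,0,1.12,1.13,0,0],[0,0,0,1.35,1.46,0,0],[0,0,0,1.55,1.8,0,0],[0,0,0,1.74,2.16,0,0],[0,0,0,1.89,2.53,0,0],[0,0,0,2.03,2.9,0,0],[0,0,0,2.14,3.29,0,0]]])

```text
time: 11.8
eef_pos: [0.6637, 0.0248, 0.1449]
eef_rot: [-0.003, 0.995, -0.1, -0.009]
ft_force: [-1.6, 8.2, 2.7]
grip_width: 0.234
```

```bash
python3 arc.py 3.45 .6042 .0182
```

```text
11.8 [0.6637 0.0248 0.1449] F [-1.6  8.2  2.7] T [ 1.27 -0.09 -0.03] w 0.234 J [-0.07  0.47  1.42  0.01  1.27  1.7 ]
ang 2.833 r 59.9 F rad -0.7 tan(cw) -8.3
[[[0, 0, 0, 0.11, 0.35, -0.01, 0], [0, 0, 0, 0.19, 0.71, -0.01, 0], [0, 0, 0, 0.25, 1.08, -0.02, 0], [0, 0, 0, 0.28, 1.45, -0.02, 0], [0, 0, 0, 0.3, 1.82, -0.02, 0], [0, 0, 0, 0.28, 2.19, -0.02, 0], [0, 0, 0, 0.25, 2.56, -0.02, 0], [0, 0, 0, 0.19, 2.92, -0.02, 0], [0, 0, 0, 0.12, 3.28, -0.02, 0], [0, 0, 0, 0.01, 3.64, -0.02, 0]]]
```

Call:
jog_arm(increments=[[[0,0,0,0.11,0.35,0,0],[0,0,0,0.19,0.71,0,0],[0,0,0,0.25,1.08,0,0],[0,0,0,0.28,1.45,0,0],[0,0,0,0.3,1.82,0,0],[0,0,0,0.28,2.19,0,0],[0,0,0,0.25,2.56,0,0],[0,0,0,0.19,2.92,0,0],[0,0,0,0.12,3.28,0,0],[0,0,0,0.01,3.64,0,0]]])

```text
time: 12.8
eef_pos: [0.6583, -0.0075, 0.145]
eef_rot: [-0.006, 0.995, -0.1, -0.007]
ft_force: [2.9, 7.5, 0.2]
grip_width: 0.237
```

```bash
python3 arc.py 4.05 .6042 .0182; python3 -c "
from h import *
x=capture('scene')['image'];cv2.imwrite('pics/d.png',cv2.resize(x[150:270,170:330],None,fx=4,fy=4,interpolation=cv2.INTER_CUBIC))"
```

```text
12.8 [ 0.6583 -0.0075  0.145 ] F [2.9 7.5 0.2] T [ 1.   -0.75  0.  ] w 0.237 J [-0.12  0.46  1.44  0.01  1.26  1.64]
ang 3.386 r 59.9 F rad -0.5 tan(cw) -8.0
[[[0, 0, 0, -0.1, 0.39, -0.0, 0], [0, 0, 0, -0.23, 0.76, -0.0, 0], [0, 0, 0, -0.39, 1.13, -0.01, 0], [0, 0, 0, -0.57, 1.48, -0.01, 0], [0, 0, 0, -0.78, 1.82, -0.01, 0], [0, 0, 0, -1.01, 2.15, -0.01, 0], [0, 0, 0, -1.26, 2.46, -0.01, 0], [0, 0, 0, -1.53, 2.75, -0.01, 0], [0, 0, 0, -1.81, 3.03, -0.01, 0], [0, 0, 0, -2.12, 3.28, -0.0, 0]]]
```

View pics/d.png

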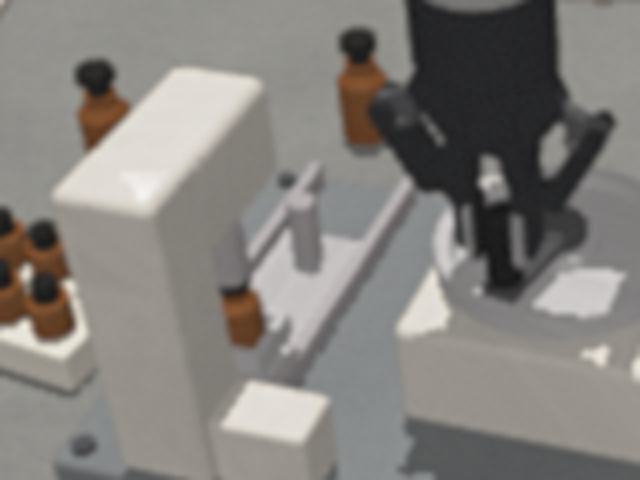

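The ram is down on the stopper at (233,285), the vial is upright, and the carrier has stayed home. Continuing.

Call:
jog_arm(increments=[[[0,0,0,-0.1,0.39,0,0],[0,0,0,-0.23,0.76,0,0],[0,0,0,-0.39,1.13,0,0],[0,0,0,-0.57,1.48,0,0],[0,0,0,-0.78,1.82,0,0],[0,0,0,-1.01,2.15,0,0],[0,0,0,-1.26,2.46,0,0],[0,0,0,-1.53,2.75,0,0],[0,0,0,-1.81,3.03,0,0],[0,0,0,-2.12,3.28,0,0]]])

```text
time: 13.85
eef_pos: [0.634, -0.034, 0.1451]
eef_rot: [-0.008, 0.995, -0.1, -0.004]
ft_force: [6.4, 6.4, -3.3]
grip_width: 0.233
```

```bash
python3 arc.py 4.65 .6042 .0182
```

```text
13.85 [ 0.634  -0.034   0.1451] F [ 6.4  6.4 -3.3] T [ 0.6  -1.3  -0.06] w 0.233 J [-0.17  0.42  1.5   0.02  1.23  1.59]
ang 3.994 r 60.1 F rad -2.4 tan(cw) -8.7
[[[0, 0, 0, -0.31, 0.24, 0.01, 0], [0, 0, 0, -0.63, 0.47, 0.01, 0], [0, 0, 0, -0.96, 0.68, 0.01, 0], [0, 0, 0, -1.31, 0.87, 0.01, 0], [0, 0, 0, -1.67, 1.03, 0.01, 0], [0, 0, 0, -2.04, 1.16, 0.01, 0], [0, 0, 0, -2.41, 1.28, 0.01, 0], [0, 0, 0, -2.8, 1.37, 0.01, 0], [0, 0, 0, -3.19, 1.43, 0.01, 0], [0, 0, 0, -3.58, 1.47, 0.02, 0]]]
```

Call:
jog_arm(increments=[[[0,0,0,-0.31,0.24,0,0],[0,0,0,-0.63,0.47,0,0],[0,0,0,-0.96,0.68,0,0],[0,0,0,-1.31,0.87,0,0],[0,0,0,-1.67,1.03,0,0],[0,0,0,-2.04,1.16,0,0],[0,0,0,-2.41,1.28,0,0],[0,0,0,-2.8,1.37,0,0],[0,0,0,-3.19,1.43,0,0],[0,0,0,-3.58,1.47,0,0]]])

```text
time: 14.85
eef_pos: [0.6003, -0.0417, 0.1452]
eef_rot: [-0.007, 0.995, -0.1, 0.001]
ft_force: [7.8, -0.7, -5.3]
grip_width: 0.238
```

```bash
python3 arc.py 5.25 .6042 .0182
```

```text
14.85 [ 0.6003 -0.0417  0.1452] F [ 7.8 -0.7 -5.3] T [-0.46 -1.45  0.03] w 0.238 J [-0.19  0.37  1.58  0.02  1.19  1.57]
ang 4.578 r 60.1 F rad 0.2 tan(cw) -7.8
[[[0, 0, 0, -0.4, 0.03, 0.02, 0], [0, 0, 0, -0.81, 0.05, 0.02, 0], [0, 0, 0, -1.21, 0.03, 0.02, 0], [0, 0, 0, -1.61, -0.01, 0.02, 0], [0, 0, 0, -2.01, -0.07, 0.02, 0], [0, 0, 0, -2.4, -0.17, 0.02, 0], [0, 0, 0, -2.79, -0.29, 0.02, 0], [0, 0, 0, -3.16, -0.43, 0.03, 0], [0, 0, 0, -3.53, -0.6, 0.03, 0], [0, 0, 0, -3.88, -0.8, 0.03, 0]]]
```

Call:
jog_arm(increments=[[[0,0,0,-0.4,0.03,0,0],[0,0,0,-0.81,0.05,0,0],[0,0,0,-1.21,0.03,0,0],[0,0,0,-1.61,-0.01,0,0],[0,0,0,-2.01,-0.07,0,0],[0,0,0,-2.4,-0.17,0,0],[0,0,0,-2.79,-0.29,0,0],[0,0,0,-3.16,-0.43,0,0],[0,0,0,-3.53,-0.6,0,0],[0,0,0,-3.88,-0.8,0,0]]])

```text
time: 15.85
eef_pos: [0.567, -0.0289, 0.1452]
eef_rot: [-0.005, 0.995, -0.099, 0.004]
ft_force: [4.9, -5.3, -5.7]
grip_width: 0.234
```

```bash
python3 arc.py 5.85 .6042 .0182
```

```text
15.85 [ 0.567  -0.0289  0.1452] F [ 4.9 -5.3 -5.7] T [-1.33 -0.94 -0.05] w 0.234 J [-0.18  0.32  1.66  0.01  1.15  1.59]
ang 5.181 r 60.0 F rad 1.2 tan(cw) -7.1
[[[0, 0, 0, -0.35, -0.2, 0.02, 0], [0, 0, 0, -0.69, -0.41, 0.02, 0], [0, 0, 0, -1.01, -0.65, 0.02, 0], [0, 0, 0, -1.32, -0.91, 0.02, 0], [0, 0, 0, -1.61, -1.19, 0.02, 0], [0, 0, 0, -1.87, -1.49, 0.02, 0], [0, 0, 0, -2.12, -1.8, 0.02, 0], [0, 0, 0, -2.35, -2.13, 0.03, 0], [0, 0, 0, -2.55, -2.48, 0.03, 0], [0, 0, 0, -2.73, -2.84, 0.03, 0]]]
```

Call:
jog_arm(increments=[[[0,0,0,-0.35,-0.2,0,0],[0,0,0,-0.69,-0.41,0,0],[0,0,0,-1.01,-0.65,0,0],[0,0,0,-1.32,-0.91,0,0],[0,0,0,-1.61,-1.19,0,0],[0,0,0,-1.87,-1.49,0,0],[0,0,0,-2.12,-1.8,0,0],[0,0,0,-2.35,-2.13,0,0],[0,0,0,-2.55,-2.48,0,0],[0,0,0,-2.73,-2.84,0,0]]])

```text
time: 16.85
eef_pos: [0.5467, 0.0011, 0.1452]
eef_rot: [-0.001, 0.995, -0.098, 0.005]
ft_force: [2.1, -8.9, -2.9]
grip_width: 0.235
```

```bash
python3 arc.py 6.2 .6042 .0182 8
```

```text
16.85 [0.5467 0.0011 0.1452] F [ 2.1 -8.9 -2.9] T [-1.46 -0.12  0.03] w 0.235 J [-0.13  0.29  1.71  0.    1.13  1.64]
ang 5.796 r 60.0 F rad 0.5 tan(cw) -9.2
[[[0, 0, 0, -0.14, -0.27, 0.02, 0], [0, 0, 0, -0.26, -0.55, 0.02, 0], [0, 0, 0, -0.36, -0.83, 0.02, 0], [0, 0, 0, -0.46, -1.12, 0.02, 0], [0, 0, 0, -0.53, -1.41, 0.02, 0], [0, 0, 0, -0.6, -1.71, 0.02, 0], [0, 0, 0, -0.64, -2.01, 0.02, 0], [0, 0, 0, -0.68, -2.31, 0.02, 0]]]
```

Call:
jog_arm(increments=[[[0,0,0,-0.14,-0.27,0,0],[0,0,0,-0.26,-0.55,0,0],[0,0,0,-0.36,-0.83,0,0],[0,0,0,-0.46,-1.12,0,0],[0,0,0,-0.53,-1.41,0,0],[0,0,0,-0.6,-1.71,0,0],[0,0,0,-0.64,-2.01,0,0],[0,0,0,-0.68,-2.31,0,0]]])

```text
time: 17.65
eef_pos: [0.5443, 0.0223, 0.1451]
eef_rot: [0.002, 0.995, -0.098, 0.005]
ft_force: [-0.6, -8.8, -0.3]
grip_width: 0.234
```

```bash
python3 arc.py 6.25 .6042 .0182 4
```

```text
17.65 [0.5443 0.0223 0.1451] F [-0.6 -8.8 -0.3] T [-1.31  0.13  0.04] w 0.234 J [-0.08  0.29  1.71 -0.    1.13  1.68]
ang 6.152 r 60.0 F rad -0.0 tan(cw) -8.8
[[[0, 0, 0, -0.02, -0.15, 0.01, 0], [0, 0, 0, -0.03, -0.29, 0.01, 0], [0, 0, 0, -0.04, -0.44, 0.01, 0], [0, 0, 0, -0.05, -0.59, 0.01, 0]]]
```

Call:
jog_arm(increments=[[[0,0,0,-0.02,-0.15,0,0],[0,0,0,-0.03,-0.3,0,0],[0,0,0,-0.04,-0.45,0,0],[0,0,0,-0.05,-0.6,0,0],[0,0,0,-0.05,-0.75,0,0],[0,0,0,-0.05,-0.75,0,0]]])

```text
time: 18.25
eef_pos: [0.5449, 0.0273, 0.1451]
eef_rot: [0.004, 0.995, -0.097, 0.005]
ft_force: [-1.2, -7.0, 0.4]
grip_width: 0.233
```

```bash
python3 arc.py 6.33 .6042 .0182 4
```

```text
18.25 [0.5449 0.0273 0.1451] F [-1.2 -7.   0.4] T [-0.96  0.22 -0.  ] w 0.233 J [-0.07  0.29  1.71 -0.01  1.13  1.7 ]
ang 6.236 r 60.0 F rad 0.2 tan(cw) -7.1
[[[0, 0, 0, -0.0, -0.14, 0.01, 0], [0, 0, 0, -0.01, -0.28, 0.01, 0], [0, 0, 0, -0.0, -0.42, 0.01, 0], [0, 0, 0, 0.0, -0.57, 0.01, 0]]]
```

Call:
jog_arm(increments=[[[0,0,0,0,-0.15,0,0],[0,0,0,0,-0.3,0,0],[0,0,0,0,-0.4,0,0],[0,0,0,0,-0.5,0,0],[0,0,0,0,-0.5,0,0]]])

```text
time: 18.75
eef_pos: [0.5453, 0.0298, 0.1451]
eef_rot: [0.007, 0.995, -0.096, 0.005]
ft_force: [-1.5, -6.9, 0.5]
grip_width: 0.236
```

```bash
python3 arc.py 6.33 .6042 .0182 4
```

```text
18.75 [0.5453 0.0298 0.1451] F [-1.5 -6.9  0.5] T [-0.8   0.2   0.01] w 0.236 J [-0.06  0.29  1.71 -0.02  1.13  1.71]
ang 6.279 r 60.0 F rad 0.1 tan(cw) -7.1
[[[0, 0, 0, 0.0, -0.08, 0.01, 0], [0, 0, 0, 0.0, -0.15, 0.01, 0], [0, 0, 0, 0.01, -0.23, 0.01, 0], [0, 0, 0, 0.01, -0.31, 0.01, 0]]]
```

Call:
jog_arm(increments=[[[0,0,0,0,-0.15,0,0],[0,0,0,0.01,-0.3,0,0],[0,0,0,0.01,-0.4,0,0],[0,0,0,0.01,-0.4,0,0]]])

```text
time: 19.15
eef_pos: [0.5457, 0.0314, 0.1451]
eef_rot: [0.009, 0.995, -0.096, 0.004]
ft_force: [-2.1, -7.7, 1.6]
grip_width: 0.234
```

```bash
python3 arc.py 6.35 .6042 .0182 4
```

```text
19.15 [0.5457 0.0314 0.1451] F [-2.1 -7.7  1.6] T [-0.72  0.19  0.09] w 0.234 J [-0.06  0.29  1.71 -0.02  1.13  1.71]
ang 0.023 r 60.0 F rad 0.3 tan(cw) -8.0
[[[0, 0, 0, 6.25, -5.81, -0.03, 0], [0, 0, 0, 11.99, 0.49, 0.14, 0], [0, 0, 0, 5.62, 6.17, 0.18, 0], [0, 0, 0, 0.02, -0.26, 0.0, 0]]]
```

Call:
jog_arm(increments=[[[0,0,0,0,-0.15,0,0],[0,0,0,0.01,-0.3,0,0],[0,0,0,0.01,-0.4,0,0],[0,0,0,0.01,-0.4,0,0]]])

```text
time: 19.55
eef_pos: [0.546, 0.0329, 0.1451]
eef_rot: [0.012, 0.995, -0.095, 0.004]
ft_force: [-0.9, -8.2, 1.8]
grip_width: 0.235
```

```bash
python3 arc.py .1 .6042 .0182 4
```

```text
19.55 [0.546  0.0329 0.1451] F [-0.9 -8.2  1.8] T [-0.69  0.17  0.02] w 0.235 J [-0.05  0.3   1.7  -0.03  1.14  1.72]
ang 0.048 r 60.0 F rad -1.2 tan(cw) -8.2
[[[0, 0, 0, 0.01, -0.08, 0.01, 0], [0, 0, 0, 0.01, -0.16, 0.0, 0], [0, 0, 0, 0.02, -0.24, 0.0, 0], [0, 0, 0, 0.03, -0.31, 0.0, 0]]]
```

```bash
python3 -c "
from h import *
s=read_state();go(s['eef_pos'],-.199,s)"
```

```text
go [ 1.3 -0.6  0.4] [0. 0. 0.]
```

Call:
jog_arm(increments=[[[0.3,0,0,0,-0.15,0,0],[0.6,0,0,0.01,-0.3,0,0],[0.8,0,0,0.01,-0.4,0,0],[0.8,0,0,0.02,-0.4,0,0]]])

```text
time: 19.95
eef_pos: [0.5461, 0.0333, 0.1451]
eef_rot: [0.009, 0.995, -0.095, 0.004]
ft_force: [-1.2, -8.6, 2.2]
grip_width: 0.237
```

```bash
python3 arc.py .1 .6042 .0182 4
```

```text
19.95 [0.5461 0.0333 0.1451] F [-1.2 -8.6  2.2] T [-1.19  0.26  0.03] w 0.237 J [-0.05  0.29  1.7  -0.02  1.14  1.71]
ang 0.056 r 60.0 F rad -1.0 tan(cw) -8.6
[[[0, 0, 0, 0.01, -0.07, 0.01, 0], [0, 0, 0, 0.01, -0.13, 0.01, 0], [0, 0, 0, 0.02, -0.2, 0.01, 0], [0, 0, 0, 0.02, -0.26, 0.01, 0]]]
```

Call:
jog_arm(increments=[[[0,0,0,0,-0.2,0,0],[0,0,0,0.01,-0.35,0,0],[0,0,0,0.02,-0.5,0,0],[0,0,0,0.02,-0.5,0,0]]])

```text
time: 20.35
eef_pos: [0.5463, 0.0342, 0.1451]
eef_rot: [0.013, 0.996, -0.094, 0.003]
ft_force: [-3.1, -11.3, 1.3]
grip_width: 0.235
```

```bash
python3 arc.py .1 .6042 .0182 4
```

```text
20.35 [0.5463 0.0342 0.1451] F [ -3.1 -11.3   1.3] T [-1.36  0.33  0.01] w 0.235 J [-0.05  0.3   1.7  -0.03  1.14  1.72]
ang 0.071 r 60.1 F rad -0.1 tan(cw) -11.7
[[[0, 0, 0, 0.01, -0.04, 0.01, 0], [0, 0, 0, 0.01, -0.09, 0.0, 0], [0, 0, 0, 0.02, -0.13, 0.0, 0], [0, 0, 0, 0.02, -0.17, 0.0, 0]]]
```

Call:
jog_arm(increments=[[[0,0,0,0,-0.2,0,0],[0,0,0,0.01,-0.4,0,0],[0,0,0,0.02,-0.55,0,0],[0,0,0,0.02,-0.55,0,0]]])

```text
time: 20.75
eef_pos: [0.5465, 0.0349, 0.145]
eef_rot: [0.018, 0.996, -0.093, 0.002]
ft_force: [-3.0, -14.3, 1.4]
grip_width: 0.23
```

```bash
python3 arc.py .1 .6042 .0182 4
```

```text
20.75 [0.5465 0.0349 0.145 ] F [ -3.  -14.3   1.4] T [-1.41  0.27  0.03] w 0.23 J [-0.04  0.3   1.7  -0.04  1.14  1.73]
ang 0.082 r 60.1 F rad -1.1 tan(cw) -14.5
[[[0, 0, 0, 0.01, -0.03, 0.0, 0], [0, 0, 0, 0.01, -0.05, 0.0, 0], [0, 0, 0, 0.02, -0.08, 0.0, 0], [0, 0, 0, 0.02, -0.1, 0.0, 0]]]
```

The force climbs at the crank's own stiffness (14.5 N), so the wheel is at its stop. I'll ease off gently before letting go.

```bash
python3 -c "
from h import *
s=read_state();go(s['eef_pos'],-.199,s)"
```

```text
go [ 2.  -0.4  0.7] [0. 0. 0.]
```

Call:
jog_arm(increments=[[[0.3,0,0,0,-0.2,0,0],[0.6,0,0,0,0,0,0],[0.9,0,0,0,0.1,0,0],[1.2,0,0,0,0.2,0,0],[1.2,0,0,0,0.3,0,0],[1.2,0,0,0,0.3,0,0]]])

```text
time: 21.35
eef_pos: [0.5457, 0.0315, 0.1451]
eef_rot: [0.008, 0.996, -0.093, 0.003]
ft_force: [-0.8, -3.3, 0.8]
grip_width: 0.235
```

```bash
python3 arc.py .1 .6042 .0182 4;  python3 -c "
from h import *
s=read_state();go(s['eef_pos'],-.199,s)"
```

```text
21.35 [0.5457 0.0315 0.1451] F [-0.8 -3.3  0.8] T [-0.26  0.14 -0.02] w 0.235 J [-0.06  0.29  1.7  -0.02  1.14  1.7 ]
ang 0.024 r 60.0 F rad 0.0 tan(cw) -3.4
[[[0, 0, 0, 0.01, -0.11, 0.01, 0], [0, 0, 0, 0.01, -0.23, 0.01, 0], [0, 0, 0, 0.02, -0.34, 0.01, 0], [0, 0, 0, 0.04, -0.45, 0.01, 0]]]
go [ 0.8 -0.4  0.8] [0. 0. 0.]
```

Call:
jog_arm(increments=[[[0,0,0,0,0.08,0,0],[0,0,0,0,0.1,0,0],[0,0,0,0,0.1,0,0]]])

```text
time: 21.65
eef_pos: [0.5455, 0.0309, 0.1451]
eef_rot: [0.007, 0.996, -0.093, 0.003]
ft_force: [-0.7, -1.8, -0.1]
grip_width: 0.234
```

```bash
python3 arc.py .1 .6042 .0182 4
```

```text
21.65 [0.5455 0.0309 0.1451] F [-0.7 -1.8 -0.1] T [ 0.12  0.07 -0.02] w 0.234 J [-0.06  0.29  1.7  -0.02  1.14  1.7 ]
ang 0.014 r 60.0 F rad 0.3 tan(cw) -1.9
[[[0, 0, 0, 0.01, -0.13, 0.01, 0], [0, 0, 0, 0.01, -0.26, 0.01, 0], [0, 0, 0, 0.02, -0.39, 0.0, 0], [0, 0, 0, 0.04, -0.52, 0.0, 0]]]
```

Call:
jog_arm(increments=[[[0,0,0,0,0,0,0.35],[0,0,0,0,0,0,0.6],[0,0,0,0,0,0,0.8],[0,0,0,0,0,0,0.8],[0,0,0,0,0,-2,0.8],[0,0,0,0,0,-6,0.8],[0,0,0,0,0,-9,0.8],[0,0,0,-3,0,-11,0.8],[0,0,0,-7,0,-11,0.8],[0,0,0,-10,0,-11,0.8]]])

```text
time: 22.65
eef_pos: [0.4452, 0.0514, 0.2551]
eef_rot: [0.007, 0.996, -0.093, 0.003]
ft_force: [0.4, 0.6, -0.3]
grip_width: 0.797
```

Call:
jog_arm(increments=[[[0,0,0,-4,0,0,0.8],[0,0,0,-8,0,0,0.8],[0,0,0,-12,0,0,0.8],[0,0,0,-14,0,0,0.8],[0,0,0,-14,0,0,0.8],[0,0,0,-14,0,0,0.8]]])

```text
time: 23.25
eef_pos: [0.3083, 0.0773, 0.2545]
eef_rot: [0.007, 0.996, -0.093, 0.005]
ft_force: [-0.4, -0.9, -0.3]
grip_width: 0.8
```

```bash
python3 - <<'E'
from h import *
import pickle
st();t=capture("top");c=capture("scene");a=pickle.load(open("top0.pkl","rb"))["image"]
cr=lambda x:cv2.resize(x[115:265,230:430],None,fx=2,fy=2,interpolation=cv2.INTER_CUBIC)
cs=cv2.resize(c["image"][140:290,150:350],None,fx=4,fy=4,interpolation=cv2.INTER_CUBIC)[:300*2]
cv2.imwrite("pics/e1.png",np.vstack([np.hstack([cr(a),cr(t["image"])]),cv2.resize(c["image"][140:290,130:530],None,fx=2,fy=2,interpolation=cv2.INTER_CUBIC)]))
cv2.imwrite("pics/e2.png",np.hstack([cv2.resize(x[160:220,295:345],None,fx=8,fy=8,interpolation=cv2.INTER_CUBIC) for x in(a,t["image"])]))
E
```

```text
23.25 [0.3083 0.0773 0.2545] F [-0.4 -0.9 -0.3] T [-0.02 -0.02 -0.01] w 0.8 J [ 0.04 -0.15  1.91 -0.02  1.37  1.8 ]
```

View pics/e1.png

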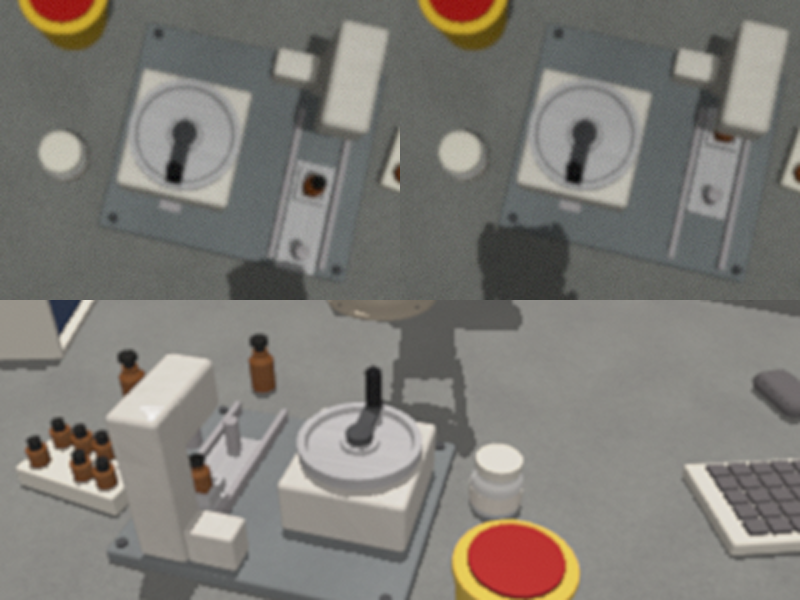

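View pics/e2.png

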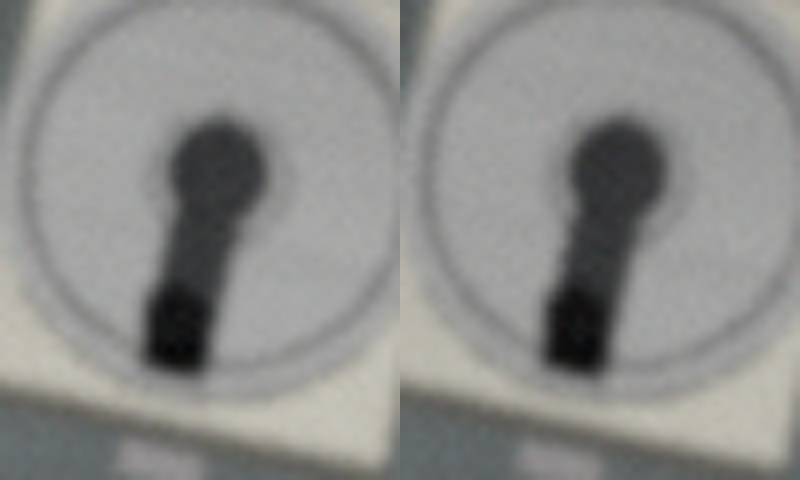

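The crank is back at its start angle (black grip at (177,335) before, (575,335)-400 after). The vial is upright under the raised ram at (200,473), and the rack, jar and bin look unmoved. I'll do one sub-pixel check of the grip, then hand in.

```bash
python3 - <<'E'
from h import *
import pickle
g=lambda x:cv2.cvtColor(x,cv2.COLOR_BGR2GRAY).astype(np.float32)
for n,(r,c,h,w) in (("top",(190,308,22,22)),("scene",(168,306,22,20))):
    a=g(pickle.load(open(n+"0.pkl","rb"))["image"]);b=g(capture(n)["image"])
    def cen(x):
        m=np.clip(75-x[r:r+h,c:c+w],0,None);y,xx=np.mgrid[:h,:w];return np.array([(m*xx).sum(),(m*y).sum()])/m.sum()
    print(n,cen(b)-cen(a))
E
```

```text
top [ 0.0093359  -0.06547112]
scene [0.117465   0.39676086]
```

```bash
python3 -c "
from h import *
print(hand_in());st()"
```

```text
the job is handed in; nothing more can be done
None
the job is handed in; nothing more can be done
```

I completed the task and handed it in at about 23 s of the 61 s limit; the hand-in reported no verdict.

- **Carrier:** I gripped the post and slid the carrier in 79.9 mm (80 mm is home). It met its stop at about 8 N, and I let go before touching the wheel.
- **Wheel:** I pinched the crank grip and turned it one full turn clockwise. The measured tangential force was 6–9 N, with little sideways load. A picture at about half a turn showed the ram down on the stopper and the vial upright.
- **Stop:** At the end of the turn the force rose to 14.5 N at the crank spring's own stiffness, below the 25 N limit. I took that as the stop, eased back to about 2 N, opened the fingers and moved clear.

**Last checks:**
- The top camera shows the grip within 0.1 pixel (about 0.2 mm) of where it started. That fits a full turn with the crank unloaded.
- The scene camera disagreed slightly, showing 0.1 pixel across and 0.4 pixel down. I put the 0.4 down to lighting and did not follow it up.
- The carrier is home, the ram is raised and the vial is upright. The rack, jar and bin look unmoved in the pictures.
- Stopper depth was judged only from the pictures.

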